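# Couple the throwing gauge to its ball mount

## Task

Pick up the throwing gauge, lower its hitch cup onto the ball of the bench mount and push it down in your grip, against the drag of its liner, until it is fully home with its foot flat on the round collar; then let go and press its latch lever all the way down. Feel your way: don't force the cup or the lever, and leave the pitcher, the rib, the scraper and the caddy as they are.

Things in the scene. Friction and masses are not known exactly. Their poses are not given: they have to be found in the camera images.
- ball_mount: Fixed dark steel plate 110 x 110 x 12 mm on the bench. Origin: centre of its underside, z up. Into it is screwed a steel stud: a flat round collar 92 mm across and 8 mm thick, its top at mid setting 33 mm above the bench, and over it, on a 12 mm neck, a ball of 28 mm diameter, centre 20 mm above the collar's top.
- ball_nominal (a point): Where the ball's centre would be with the height-adjustable stud centred and at mid setting: over the plate's origin, 53 mm above the bench. The real stud (collar and ball together) is locked up to 3.5 mm off this in x and in y, and up to 10 mm higher or lower. This reading does not show it.
- gauge: Loose throwing gauge, about 0.3 kg, upright on its flat foot (x -32 to +46, y +-33, 4 mm thick). Origin: foot's underside, on the cup's axis; z up, x to the latch lever. Above the foot: aluminium hitch cup, open below, 39 mm across, top 43 mm up; a wooden grip block 32 (x) x 24 (y) mm, 43 to 85 mm up; a thin pointer rod from its -x face out to x -112, 70 to 83 mm up.
- cup_seat (a point): Where the ball's centre lies in the cup when home: on the axis, 20 mm above the foot's underside, which is then flat on the collar. The mouth narrows from 41 to the 31 mm bore over the first 10 mm. Two sprung liner pads at +-y in the bore grip the ball from 14 mm above home on: pushing on takes 4 to 15 N; left short, the cup stays there, its weight held by the pads.
- seat_pin (a joint): Light sprung pin in the roof of the cup, hidden inside, that the ball's crown pushes up (m): 0 until the cup is 3 mm above home, 0.003 when fully home.
- gauge_grip (a point): Centre of the gauge's wooden grip block, 64 mm above the foot's underside. Fingers close along the gauge's y (24 mm).
- latch (a joint): Latch lever angle (rad): 0 raised, 0.70 at its stop, fully down. Starts at 0 to 0.12; stays where it is left by friction (2 to 3 N at the pad). Its hook swings in under the ball, so it jams if the cup is more than 4 mm short of home. Hinge along the gauge's y (positive turns x down), at x 25, 31 mm above the foot's underside. Steel paddle 20 mm wide, 5 mm thick, 55 mm long from the hinge.
- latch_pad (a point): Press point on the paddle's upper face, 42 mm out from the hinge; moves with the lever. With the lever down the paddle is level and this point is 67 mm from the cup's axis and 34 mm above the foot's underside.
- pitcher: Empty white ceramic pitcher 165 mm tall, about 105 mm wide, handle at +y. Origin: centre of its underside. Leave alone.
- rib: Wooden rib 100 x 50 x 7 mm lying flat, long way roughly along x. Origin: on its underside, 37 mm from its square end, 63 mm from its round (+x) end. Leave alone.
- scraper: Stainless scraper plate 60 x 100 x 4 mm lying flat. Origin: centre of its underside. Leave alone.
- caddy: Grey plastic caddy 120 x 160 x 80 mm with a hinged lid, fixed. Origin: centre of its underside. Leave alone.
Not all that is in view belongs to the job. Of the things shaped like the gauge, the aluminium one is meant. Several things have the shape of the ball_mount; the one meant has the colours described above.

How it is judged:
By the outcome, as a careful person would: the job done as asked, in the order asked, and still so for the second after the job is handed in, with the robot touching nothing.
It also fails if it takes over 72 s, if anything falls off the work surface, if the arm or the gripper's body presses on something with over 40 N, if the wrist force passes 120 N, or if a joint passes its speed limit or range.

## Robot

A 6-joint arm with a two-finger parallel gripper is mounted at the origin on the work surface. World frame = base frame: x ahead of the robot, y to its left, z up, the work surface at z = 0. Lengths are in m, angles in rad, forces in N, time in s.
With the tool pointing down it reaches from about 0.35 to 0.85 m from the base axis. Payload 8.1 kg.
Tool frame: the origin (TCP) lies at the very end of the fingers, on their centre line; the grasp point (between the pads) lies 19 mm behind it; z points along the fingers, y is the line along which they close (so a half turn about z gives the same grasp; the last joint's range is limited). The gripper opens to 93 mm and grips with 3 to 60 N. Pads are 15 mm wide; open, the fingers measure 128 mm over their backs; the gripper's body (75 mm by 188 mm) begins 65 mm behind the grasp point.
Start: joints at [1.035, 0.13, 1.488, -0, 1.523, -0.085], TCP at [0.261, 0.54, 0.219] pointing down, gripper open.
Joint ranges: [-2.96, 2.96], [-0.89, 2.26], [0.02, 2.5], [-1.34, 4.48], [0, 2.73], [-2.66, 2.66]. Speed limits (rad/s): [2.39, 2.39, 2.79, 3.14, 3.14, 3.14].

## Interface

Orientations are given as a rotation vector (axis times angle).
In Python, from plant import robot gives the robot as it stands. The module is installed in compiled form; this text tells all that it offers.
- The arm moves only by the tool play_rows, never from a script. Its argument "increments" is text: rows parted by semicolons, each of 5 numbers parted by spaces: the shift along the tool's x, y, z in mm, then the turn about the tool's z in degrees, then the closure, from -1 (fully open) to 1 (shut). In form: dx dy dz yaw claw; .... A call has 1 to 20 rows; each row is the pose to reach, as a shift and turn from the pose commanded when the call began, along the tool's axes at that moment; what a row does not reach only later rows make up. A row lasts 1/10 s, in which the tool goes at most 50 mm and 8.59 degrees, less where a joint would pass 70% of its speed; a pose out of reach is approached as far as the arm can. A call with a gripper value outside its range is refused whole. The fingers move at their own pace and stop on an object; "force" is the grip in N (left out, the last holds). Time passes only in rows, so rows that repeat a pose let the fingers close. It gives the time, the measured TCP pose, the force, the opening and the grip force at its end, in the units of the state.
- robot.read_state(): the state, without advancing time (a new reading comes with each control period).
- robot.read_camera(name): name is "side" or "top"; returns the picture (384x512x3 uint8, blue, green, red); there is no depth.
- robot.calibration(name): a dict with "vertical_fov" (degrees; the focal length in pixels is half the picture's height over the tangent of half this angle, whatever the lens; pixels are square), "cx", "cy" (the principal point, pixels), "D" ([k1, k2, p1, p2, k3] as OpenCV has them; the pictures are not rectified), "rvec" (rotation vector, rad) and "tvec" (3), from world to camera coordinates, as OpenCV has them. Camera axes: x right, y down, z forward; pixel columns grow to the right and rows downward; lengths in m; the calibration is good to about 2 mm. A picture is of the moment at which its call begins. calibration takes no time and is no camera call.
- robot.close_job(): hands the job in; it is judged then, once.
Trained networks look in the newest picture that a camera, given by its name, has taken for a name from the list of things; names that differ only in an ending like _2 or _b are one class to them, and where a whole thing is asked for, a point or a joint stands for the part that bears it (a point fixed in the world has none). Each returns a list of dicts, best first, with "conf" (0 to 1); they miss things now and then, are a little off and sometimes report something else, mostly with a low value. They report only what shows in the picture. A call takes as long as a camera call. They do not tell look-alikes from the thing itself.
- robot.recognise(camera, query): "centre" ([x, y, z] in m, in world coordinates, good to about 4 mm: the middle of the surface that is visible of it).
- robot.regions_of(camera, query): "pixels" (384x512 bool, what is visible of it).
- robot.landmark_of(camera, query): "centre" ([x, y, z] in m, in world coordinates, good to about 4 mm: a listed point, or the origin of a listed thing).
The state is a dict: "t": time; "q": joint angles; "dq": joint speeds; "joint_torque": joint torques, N m; "tool_pos": TCP position; "orientation": TCP orientation; "force": force on the tool from outside, world axes, zero at the start; "wrist_torque": the same for the moment, N m; "opening": finger opening in m; "gripper_force": force on a finger pad.
Only numpy, scipy, OpenCV 4.12 (cv2) and the standard library are available. Lean on these libraries where they do the work, as an engineer would, in place of code of your own. Each camera call takes 0.05 s, during which the arm holds its last target. There are 200 camera calls.

## Working session

There is one attempt and no reset: what is moved stays moved. The work goes in short steps, Python scripts to look and compute and a tool call to move; the robot and the scene stay as the last step left them, time stands still between calls to the robot, and variables do not carry over. Pictures are saved under pics/ and viewed, at most 10 in all, crops included, and the job is handed in when it is done.

Besides the shell and the picture viewer there is one more tool, called after "Call:" as name(argument=value, ...) on one line, values as JSON. play_rows: Moves the arm, as the interface text tells. Its arguments: {"type":"object","properties":{"increments":{"type":"string"},"force":{"type":"number"}},"required":["increments"]}

```bash
mkdir -p pics
cat > h.py <<'E'
import numpy as np, cv2
from plant import robot
def K(n):
    c=robot.calibration(n); f=192/np.tan(np.radians(c["vertical_fov"])/2)
    return np.array([[f,0,c["cx"]],[0,f,c["cy"]],[0,0,1]]),np.array(c["D"],float),np.array(c["rvec"],float),np.array(c["tvec"],float)
def proj(n,P):
    k,D,r,t=K(n); return cv2.projectPoints(np.array(P,float).reshape(-1,1,3),r,t,k,D)[0].reshape(-1,2)
def ray(n,px):
    k,D,r,t=K(n); u=cv2.undistortPoints(np.array(px,float).reshape(-1,1,2),k,D).reshape(-1,2)
    R=cv2.Rodrigues(r)[0]; d=np.c_[u,np.ones(len(u))]@R; return -R.T@t.ravel(),d
def atz(n,px,z):
    o,d=ray(n,px); return o+d*((z-o[2])/d[:,2])[:,None]
E
python3 - <<'E'
from h import *
ims=[robot.read_camera(n) for n in("side","top")]
for n,i in zip(("side","top"),ims): cv2.imwrite(f"pics/{n}0.png",i)
for n in("side","top"):
    o,_=ray(n,[[256,192]]); print(n,o.round(3))
    for q in("gauge","ball_mount","latch_pad","gauge_grip","ball_nominal","cup_seat"):
        for d in robot.landmark_of(n,q): print(n,q,round(d["conf"],2),np.round(d["centre"],3),proj(n,[d["centre"]]).round().tolist())
s=robot.read_state(); print(s["t"],s["tool_pos"],s["orientation"],s["opening"])
E
```

```text
side [-0.003 -0.9    0.846]
side gauge 0.76 [ 0.75  -0.243 -0.   ] [[373.0, 224.0]]
side gauge 0.69 [0.578 0.19  0.   ] [[242.0, 165.0]]
side gauge 0.65 [ 0.29  -0.292 -0.001] [[234.0, 305.0]]
side gauge 0.62 [ 0.57 -0.15  0.  ] [[300.0, 226.0]]
side ball_mount 0.7 [ 0.405  0.219 -0.002] [[189.0, 177.0]]
side ball_mount 0.66 [0.575 0.189 0.001] [[241.0, 165.0]]
side latch_pad 0.71 [ 0.27  -0.245  0.062] [[215.0, 276.0]]
side latch_pad 0.56 [ 0.623 -0.129  0.058] [[312.0, 200.0]]
side latch_pad 0.48 [ 0.741 -0.3    0.061] [[389.0, 220.0]]
side gauge_grip 0.77 [ 0.571 -0.146  0.066] [[301.0, 207.0]]
side gauge_grip 0.76 [ 0.745 -0.244  0.061] [[375.0, 207.0]]
side ball_nominal 0.95 [0.576 0.192 0.053] [[241.0, 151.0]]
side ball_nominal 0.73 [0.404 0.214 0.053] [[188.0, 163.0]]
side cup_seat 0.85 [ 0.572 -0.153  0.021] [[301.0, 221.0]]
side cup_seat 0.71 [ 0.74  -0.241  0.019] [[371.0, 219.0]]
top [ 0.434 -0.007  1.436]
top gauge 0.8 [ 0.749 -0.242  0.002] [[317.0, 129.0]]
top gauge 0.78 [ 0.29  -0.29   0.002] [[328.0, 254.0]]
top gauge 0.63 [ 0.567 -0.15  -0.001] [[291.0, 177.0]]
top b
[... 332 characters left out ...]
18.0, 262.0]]
top latch_pad 0.2 [0.574 0.19  0.054] [[197.0, 172.0]]
top gauge_grip 0.79 [ 0.291 -0.297  0.064] [[333.0, 256.0]]
top gauge_grip 0.78 [ 0.748 -0.244  0.064] [[320.0, 126.0]]
top gauge_grip 0.61 [ 0.569 -0.153  0.062] [[294.0, 175.0]]
top ball_nominal 0.97 [0.401 0.222 0.054] [[186.0, 220.0]]
top ball_nominal 0.8 [0.573 0.19  0.056] [[197.0, 172.0]]
top cup_seat 0.95 [ 0.572 -0.151  0.021] [[292.0, 176.0]]
top cup_seat 0.92 [ 0.747 -0.237  0.02 ] [[316.0, 129.0]]
top cup_seat 0.81 [ 0.288 -0.291  0.022] [[329.0, 255.0]]
top cup_seat 0.48 [0.733 0.012 0.001] [[248.0, 132.0]]
0.7 [0.2613973  0.54010917 0.2186916 ] [7.02090073e-01 3.06209238e+00 1.50291430e-04] 0.09314930483616725
```

Run:
```python
import cv2,numpy as np
s=cv2.imread("pics/side0.png");t=cv2.imread("pics/top0.png")
cv2.imwrite("pics/a.png",cv2.resize(s,(800,600),interpolation=3))
cv2.imwrite("pics/b.png",cv2.resize(t[90:290,160:427],(800,600),interpolation=3))
```

```text
(no output)
```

View pics/a.png

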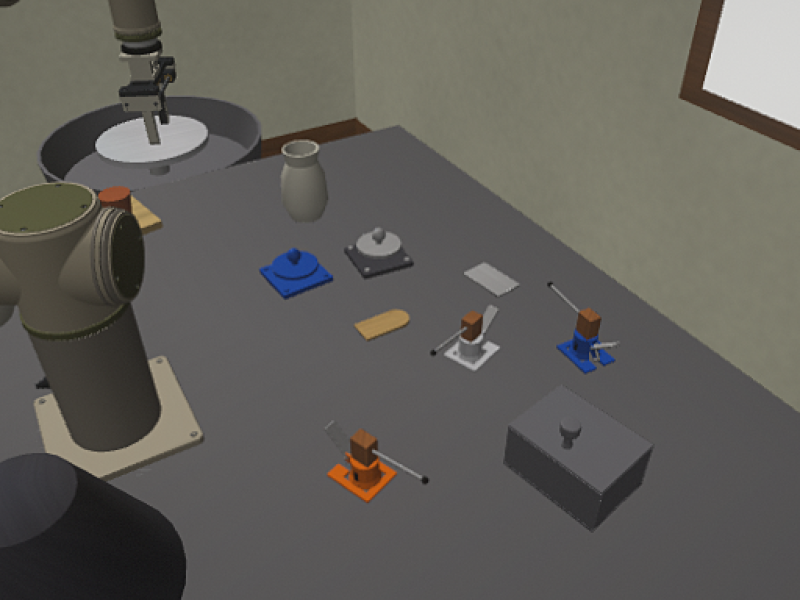

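View pics/b.png

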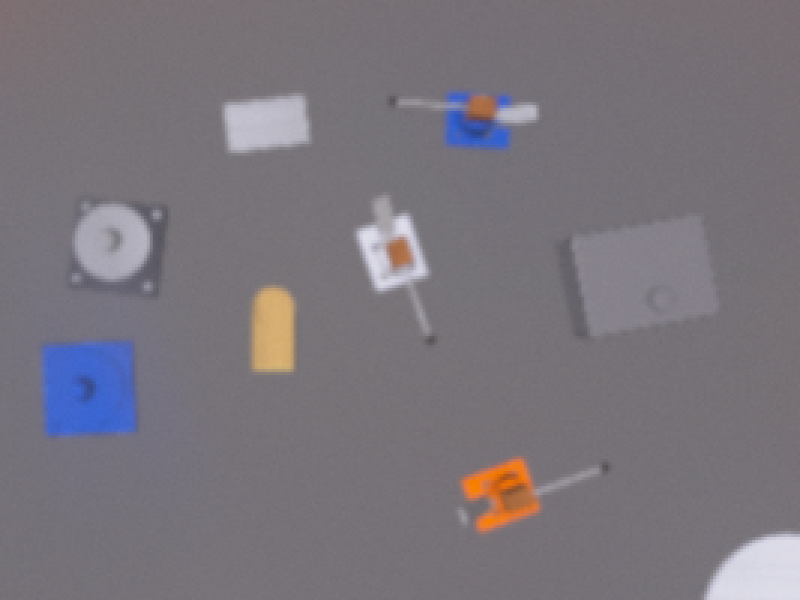

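The side and top pictures show three gauge shapes at side px blue (373,224), orange (234,305) and silver/white metal (300,226). The last is the aluminium one. There are two mounts, at side px blue (189,177) and dark plate with grey steel collar (241,165); the second fits the description. I'll confirm both in one enlarged crop.

Run:
```python
from h import *
s=cv2.imread("pics/side0.png");t=cv2.imread("pics/top0.png")
c=[s[140:180,215:268],s[190:240,268:335],t[150:195,170:230],t[148:210,270:312]]
o=[cv2.resize(i,(400,300),interpolation=cv2.INTER_NEAREST) for i in c]
cv2.imwrite("pics/c.png",np.vstack([np.hstack(o[:2]),np.hstack(o[2:])]))
for n in("side","top"):
    for q in("gauge","ball_mount"):
        for k,d in enumerate(robot.regions_of(n,q)):
            m=d["pixels"]; v,u=np.nonzero(m); print(n,q,k,d["conf"],m.sum(),u.mean().round(1),v.mean().round(1),u.min(),u.max(),v.min(),v.max())
            np.save(f"{n}_{q}_{k}.npy",m)
print(K("side")[0][0,0],K("top")[0][0,0])
for q in("gauge_grip","latch_pad","cup_seat","ball_nominal"):
  for n in("side","top"):
    for r in range(3):
      for d in robot.landmark_of(n,q):
        p=np.array(d["centre"])
        if np.hypot(*(p[:2]-[.57,-.15]))<.08 or np.hypot(*(p[:2]-[.577,.19]))<.05: print(n,q,round(d["conf"],2),p.round(4))
```

```text
side gauge 0 0.79 1182 229.5 295.8 208 272 270 319
side gauge 1 0.57 711 302.1 218.5 276 317 197 236
side gauge 2 0.57 723 375.2 219.0 358 392 196 237
side ball_mount 0 0.68 869 241.3 162.6 221 263 146 178
side ball_mount 1 0.6 900 188.4 174.9 166 212 159 191
top gauge 0 0.92 385 290.7 172.5 280 302 156 185
top gauge 1 0.74 388 320.5 129.4 309 338 121 138
top gauge 2 0.62 431 325.4 255.2 313 339 244 266
top ball_mount 0 0.81 969 189.6 218.6 174 205 203 235
top ball_mount 1 0.76 936 198.9 171.6 183 215 156 188
top ball_mount 2 0.34 77 288.4 161.8 285 292 155 168
460.3908417572248 392.6432835255411
side gauge_grip 0.77 [ 0.5711 -0.1462  0.0665]
side gauge_grip 0.77 [ 0.5711 -0.1462  0.0665]
side gauge_grip 0.77 [ 0.5711 -0.1462  0.0665]
top gauge_grip 0.61 [ 0.5691 -0.1527  0.062 ]
top gauge_grip 0.61 [ 0.5691 -0.1527  0.062 ]
top gauge_grip 0.61 [ 0.5691 -0.1527  0.062 ]
side latch_pad 0.56 [ 0.6226 -0.129   0.0577]
side latch_pad 0.56 [ 0.6226 -0.129   0.0577]
side latch_pad 0.56 [ 0.6226 -0.129   0.0577]
top latch_pad 0.58 [ 0.6301 -0.1281  0.0608]
top latch_pad 0.2 [0.5736 0.1903 0.0542]
top latch_pad 0.58 [ 0.6301 -0.1281  0.0608]
top latch_pad 0.2 [0.5736 0.1903 0.0542]
top latch_pad 0.58 [ 0.6301 -0.1281  0.0608]
top latch_pad 0.2 [0.5736 0.1903 0.0542]
side cup_seat 0.85 [ 0.5717 -0.1528  0.021 ]
side cup_seat 0.85 [ 0.5717 -0.1528  0.021 ]
side cup_seat 0.85 [ 0.5717 -0.1528  0.021 ]
top cup_seat 0.95 [ 0.5717 -0.1511  0.0206]
top cup_seat 0.95 [ 0.5717 -0.1511  0.0206]
top cup_seat 0.95 [ 0.5717 -0.1511  0.0206]
side ball_nominal 0.95 [0.5764 0.1918 0.0531]
side ball_nominal 0.95 [0.5764 0.1918 0.0531]
side ball_nominal 0.95 [0.5764 0.1918 0.0531]
top ball_nominal 0.8 [0.5727 0.1902 0.056 ]
top ball_nominal 0.8 [0.5727 0.1902 0.056 ]
top ball_nominal 0.8 [0.5727 0.1902 0.056 ]
```

View pics/c.png

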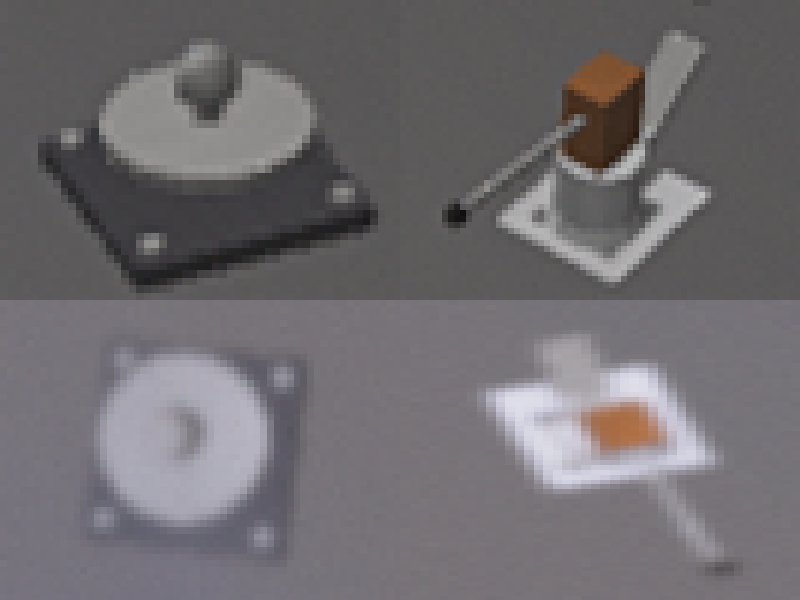

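The crop confirms both: the dark plate with grey steel collar and ball at side px (241,163), and the silver-grey gauge at side px (301,219). Its lever points to +x and a little +y, and the pointer's black tip is at side px (277,225). Next I'll fit the geometry.

```bash
cat > fit.py <<'E'
from h import *
from scipy.optimize import least_squares
s=cv2.imread("pics/side0.png");t=cv2.imread("pics/top0.png"); I={"side":s,"top":t}
def contour(n,box,f,thr):
    u0,u1,v0,v1=box; g=f(I[n][v0:v1,u0:u1].astype(np.float32)); k=8
    g=cv2.resize(g,None,fx=k,fy=k,interpolation=cv2.INTER_CUBIC)
    cs=cv2.findContours((g>thr).astype(np.uint8),cv2.RETR_EXTERNAL,cv2.CHAIN_APPROX_NONE)[0]
    c=max(cs,key=cv2.contourArea); return (c.reshape(-1,2)+.5)/k-.5+[u0,v0]
gray=lambda a:a.mean(2)
print(s[160,236],s[170,240],t[172,190],t[158,200],t[187,196])
cs=contour("side",(215,268,145,173),gray,125); ct=contour("top",(182,214,157,188),gray,133)
print(cs.min(0),cs.max(0),ct.min(0),ct.max(0))
def res(x,which):
    r=[]
    for n,c in(("side",cs),("top",ct)):
        if n in which: 
            p=atz(n,c,x[2]); r.append((np.hypot(p[:,0]-x[0],p[:,1]-x[1])-.046)*1e3)
    return np.concatenate(r)
for w in(("side",),("top",),("side","top")):
    o=least_squares(res,[.575,.19,.033],args=(w,),loss="soft_l1",f_scale=.7); print(w,o.x.round(4),np.median(abs(o.fun)),o.cost)
# gauge: black tip, orange
for n,b in(("side",(270,285,218,232)),("top",(297,310,197,209))):
    u0,u1,v0,v1=b; g=I[n][v0:v1,u0:u1].astype(float).mean(2); w=np.clip(np.median(g)-20-g,0,None); vv,uu=np.mgrid[v0:v1,u0:u1]
    p=[(w*uu).sum()/w.sum(),(w*vv).sum()/w.sum()]; print("tip",n,np.round(p,2),atz(n,[p],.0765).round(4))
for n,b in(("side",(290,312,195,222)),("top",(283,305,165,186))):
    c=contour(n,b,lambda a:a[:,:,2]-a[:,:,0],35); r=cv2.minAreaRect(c.astype(np.float32)); print("or",n,np.round(r[0],2),np.round(r[1],2),r[2],atz(n,[r[0]],.085).round(4))
c=contour("top",(275,310,150,192),gray,150)
print("foot box",cv2.minAreaRect(c.astype(np.float32)))
np.save("foot.npy",c)
E
python3 fit.py
```

```text
[143 144 146] [64 62 63] [179 167 169] [153 142 145] [121 109 112]
[227.8125 145.6875] [255.8125 162.9375] [183.8125 157.1875] [209.9375 183.3125]
('side',) [0.6012 0.233  0.0055] 0.6552273042447834 3179.6188033353023
('top',) [0.5798 0.1898 0.0568] 0.3116900151785562 229.20491774920495
('side', 'top') [0.5818 0.1931 0.0349] 1.0731867788264169 3850.628209325093
tip side [276.91 225.45] [[ 0.4712 -0.1859  0.0765]]
tip top [303.45 202.98] [[ 0.4724 -0.1867  0.0765]]
or side [299.91 207.36] [11.55 18.62] 23.374162673950195 [[ 0.5545 -0.165   0.085 ]]
or top [292.9 173.7] [9.08 7.23] 72.12129974365234 [[ 0.5726 -0.1472  0.085 ]]
foot box ((289.4970703125, 171.34295654296875), (31.383424758911133, 19.62289810180664), 71.39993286132812)
```

```bash
cat > fit2.py <<'E'
exec(open("fit.py").read().split("# gauge")[0])
from scipy.optimize import minimize
cs=cs[~((abs(cs[:,0]-242)<6)&(cs[:,1]<157))]
for w in(("side",),("side","top")):
    o=least_squares(res,[.577,.19,.033],args=(w,),loss="soft_l1",f_scale=.7); print(w,o.x.round(4),np.median(abs(o.fun)))
for Z in(.025,.029,.033,.037,.041):
    print(Z,[least_squares(lambda x:res([x[0],x[1],Z],(n,)),[.577,.19],loss="soft_l1",f_scale=.7).x.round(4).tolist() for n in("side","top")])
# plate outline, top z=.012, from network mask
for n,k in(("side",0),("top",1)):
    m=np.load(f"{n}_ball_mount_{k}.npy").astype(np.uint8)
    c=max(cv2.findContours(m,0,1)[0],key=cv2.contourArea).reshape(-1,2); p=atz(n,c,.006 if n=="side" else .012)[:,:2]
    print("plate",n,cv2.minAreaRect((p*1e3).astype(np.float32)))
# gauge model IoU
def box(x0,x1,y0,y1,z0,z1): return np.array([[x,y,z] for x in(x0,x1) for y in(y0,y1) for z in(z0,z1)])/1e3
a=np.linspace(0,2*np.pi,24); cyl=np.vstack([np.c_[.0195*np.cos(a),.0195*np.sin(a),0*a+z] for z in(.004,.043)])
def parts(th):
    P=[box(-32,46,-33,33,0,4),cyl,box(-16,16,-12,12,43,85),box(-110,-16,-2,2,74.5,78.5)]
    L=box(0,55,-10,10,-2,3); b=.70-th; R=np.array([[np.cos(b),0,-np.sin(b)],[0,1,0],[np.sin(b),0,np.cos(b)]])
    P.append(L@R.T+[.025,0,.031]); return P
S=6
def mask(n,b,x):
    c,s_=np.cos(x[2]),np.sin(x[2]); R=np.array([[c,-s_,0],[s_,c,0],[0,0,1]]); u0,u1,v0,v1=b
    m=np.zeros(((v1-v0)*S,(u1-u0)*S),np.uint8)
    for P in parts(x[3]):
        q=((proj(n,P@R.T+[x[0],x[1],0])-[u0,v0]+.5)*S)
        cv2.fillConvexPoly(m,np.round(cv2.convexHull(q.astype(np.float32))*16).astype(np.int32),255,shift=4)
    return cv2.resize(m,None,fx=1/S,fy=1/S,interpolation=cv2.INTER_AREA)/255.
B={"side":(268,335,190,240),"top":(270,312,148,210)}
O={}
for n in B:
    u0,u1,v0,v1=B[n]; im=I[n][v0:v1,u0:u1].astype(float); bg=np.median(im.reshape(-1,3),0)
    O[n]=np.clip(abs(im-bg).max(2)/35,0,1)
def cost(x,ns): return sum(((mask(n,B[n],x)-O[n])**2).sum() for n in ns)
for ns in(("top",),("side",),("side","top")):
    best=min((minimize(cost,[.573,-.15,y,.05],args=(ns,),method="Nelder-Mead",options=dict(initial_simplex=np.array([[.573,-.15,y,.05],[.578,-.15,y,.05],[.573,-.145,y,.05],[.573,-.15,y+.06,.05],[.573,-.15,y,.12]]))) for y in(.32,.38)),key=lambda r:r.fun)
    print("gauge",ns,best.x.round(4),np.degrees(best.x[2]).round(1),best.fun)
x=best.x
cv2.imwrite("pics/d.png",np.hstack([cv2.resize(np.vstack([mask(n,B[n],x),O[n]])*255,(400,600),interpolation=0) for n in B]))
E
python3 fit2.py
```

```text
[143 144 146] [64 62 63] [179 167 169] [153 142 145] [121 109 112]
[227.8125 145.6875] [255.8125 162.9375] [183.8125 157.1875] [209.9375 183.3125]
('side',) [0.6012 0.233  0.0055] 0.6552273042447834 3179.6188033353023
('top',) [0.5798 0.1898 0.0568] 0.3116900151785562 229.20491774920495
('side', 'top') [0.5818 0.1931 0.0349] 1.0731867788264169 3850.628209325093
('side',) [0.6    0.2308 0.0072] 0.4119665507832486
('side', 'top') [0.5817 0.193  0.0354] 0.8062082621309898
0.025 [[0.5874, 0.2075], [0.5833, 0.1945]]
0.029 [[0.5847, 0.2023], [0.5829, 0.1938]]
0.033 [[0.582, 0.1971], [0.5824, 0.1932]]
0.037 [[0.5793, 0.1919], [0.5819, 0.1926]]
0.041 [[0.5766, 0.1867], [0.5815, 0.192]]
plate side ((579.7710571289062, 206.47024536132812), (162.80770874023438, 122.13822174072266), 85.43241882324219)
plate top ((579.2501831054688, 190.1153564453125), (115.69697570800781, 113.78652954101562), 86.66332244873047)
gauge ('top',) [ 0.5716 -0.149   0.3437  0.1173] 19.7 72.43966700405653
gauge ('side',) [ 0.5715 -0.1488  0.3534  0.0401] 20.2 141.9213297868167Traceback (most recent call last):
  File "
[... 1101 characters left out ...]
O[n])**2).sum() for n in ns)
                           ~~~^^^^^^^^^^^^^^^^^^^^^^^^^^^^^^^^^^^^^^^^^^^^^^
  File "fit2.py", line 33, in <genexpr>
    def cost(x,ns): return sum(((mask(n,B[n],x)-O[n])**2).sum() for n in ns)
                                 ~~~~^^^^^^^^^^
  File "fit2.py", line 25, in mask
    q=((proj(n,P@R.T+[x[0],x[1],0])-[u0,v0]+.5)*S)
        ~~~~^^^^^^^^^^^^^^^^^^^^^^^
  File "h.py", line 7, in proj
    k,D,r,t=K(n); return cv2.projectPoints(np.array(P,float).reshape(-1,1,3),r,t,k,D)[0].reshape(-1,2)
            ~^^^
  File "h.py", line 4, in K
    c=robot.calibration(n); f=192/np.tan(np.radians(c["vertical_fov"])/2)
ValueError: time passes only in moves, steps and waits
```

```bash
cat > cache.py <<'E'
from h import *
import pickle; pickle.dump({n:K(n) for n in("side","top")},open("K.pkl","wb"))
E
python3 cache.py
cat >> h.py <<'E'
import pickle
_K=pickle.load(open("K.pkl","rb"))
def K(n): return _K[n]
from scipy.spatial.transform import Rotation as Rn
def go(target,ygoal=None):
    "shift mm in tool axes + yaw deg (tool z) from present pose; ygoal = world angle of tool y in deg"
    s=robot.read_state(); R=Rn.from_rotvec(s["orientation"]).as_matrix(); d=R.T@(np.array(target)-s["tool_pos"])*1e3
    a=np.degrees(np.arctan2(R[1,1],R[0,1])); 
    print("shift",d.round(1),"yang",a.round(2),"yaw",None if ygoal is None else round((a-ygoal),2),"tcp",np.round(s["tool_pos"],4),"tilt",R[:2,2].round(4),"F",np.round(s["force"],1),"q",np.round(s["q"],2),"op",round(s["opening"],4),"t",s["t"])
E
python3 - <<'E'
from h import *
for n,p in(("side",[242.5,149.7]),): print([atz(n,[p],z).round(4).tolist() for z in(.048,.053,.056,.060)])
for n in("side","top"):
    for q in("pitcher","scraper","rib"):
        for d in robot.landmark_of(n,q)[:2]: print(n,q,round(d["conf"],2),np.round(d["centre"],3))
go([.5716,-.149,.150],-70); go([.5716,-.149,.047])
E
```

```text
[[[0.5878, 0.2033, 0.048]], [[0.5841, 0.1964, 0.053]], [[0.5819, 0.1922, 0.056]], [[0.5789, 0.1867, 0.06]]]
side pitcher 0.72 [ 0.526  0.433 -0.001]
side scraper 0.7 [0.738 0.015 0.001]
side rib 0.82 [ 0.471 -0.005  0.004]
top pitcher 0.7 [0.525 0.432 0.   ]
top scraper 0.78 [ 0.734  0.015 -0.001]
top rib 0.76 [ 0.462 -0.004 -0.004]
shift [-579.4 -485.1   68.6] yang 64.17 yaw 134.17 tcp [0.2614 0.5401 0.2186] tilt [-0.  0.] F [0.3 0.4 0.3] q [ 1.03  0.13  1.49  0.    1.52 -0.09] op 0.0933 t 2.4
shift [-579.4 -485.1  171.6] yang 64.17 yaw None tcp [0.2614 0.5401 0.2186] tilt [-0.  0.] F [0.3 0.4 0.3] q [ 1.03  0.13  1.49  0.    1.52 -0.09] op 0.0933 t 2.4
```

Call:
play_rows(increments="-290 -243 20 67 -1; -579.4 -485 40 134.2 -1; -579.4 -485 60 134.2 -1; -579.4 -485 68 134.2 -1; -579.4 -485 68 134.2 -1; -579.4 -485 68 134.2 -1; -579.4 -485 68 134.2 -1; -579.4 -485 68 134.2 -1; -579.4 -485 68 134.2 -1; -579.4 -485 68 134.2 -1; -579.4 -485 68 134.2 -1; -579.4 -485 68 134.2 -1; -579.4 -485 68 134.2 -1; -579.4 -485 68 134.2 -1; -579.4 -485 68 134.2 -1; -579.4 -485 68 134.2 -1; -579.4 -485 68 134.2 -1; -579.4 -485 68 134.2 -1; -579.4 -485 68 134.2 -1; -579.4 -485 68 134.2 -1", force=8)

```text
t: 4.4
tool_pos: [0.5716, -0.1477, 0.1511]
orientation: [3.093, 0.549, 0.001]
force: [0.5, -0.5, 0.8]
opening: 0.0932
gripper_force: 0.0
```

Run:
```python
from h import *
go([.5716,-.149,.047],-70)
```

```text
shift [ -0.5   1.2 104.1] yang -69.86 yaw 0.14 tcp [ 0.5716 -0.1477  0.1511] tilt [ 0.0006 -0.0001] F [ 0.5 -0.5  0.8] q [-0.34  0.14  1.6   0.    1.4   0.88] op 0.0932 t 4.4
```

Call:
play_rows(increments="0 0 50 0 -1; 0 0 90 0 -1; 0 0 104 0 -1; 0 0 104 0 -1; 0 0 104 0 -1; 0 0 104 0 0; 0 0 104 0 1; 0 0 104 0 1; 0 0 104 0 1; 0 0 104 0 1; 0 0 104 0 1; 0 0 104 0 1; 0 0 104 0 1", force=15)

```text
t: 5.7
tool_pos: [0.5715, -0.1489, 0.0465]
orientation: [-3.094, -0.545, 0.0]
force: [0.4, -0.5, -0.2]
opening: 0.0336
gripper_force: 0.0
```

Run:
```python
from h import *
for n in("side","top"): cv2.imwrite(f"pics/{n}1.png",robot.read_camera(n))
s=cv2.imread("pics/side1.png")[170:245,260:360]; cv2.imwrite("pics/e.png",cv2.resize(s,(800,600),interpolation=2))
go([.5716,-.149,.047],-70); print(robot.read_state()["gripper_force"])
```

```text
shift [ 0.   0.1 -0.4] yang -70.03 yaw -0.03 tcp [ 0.5716 -0.1489  0.0466] tilt [-0.0001  0.    ] F [-0.2 -0.5 -0.4] q [-0.34  0.25  1.68 -0.    1.21  0.88] op 0.0255 t 5.8
0.0
```

View pics/e.png

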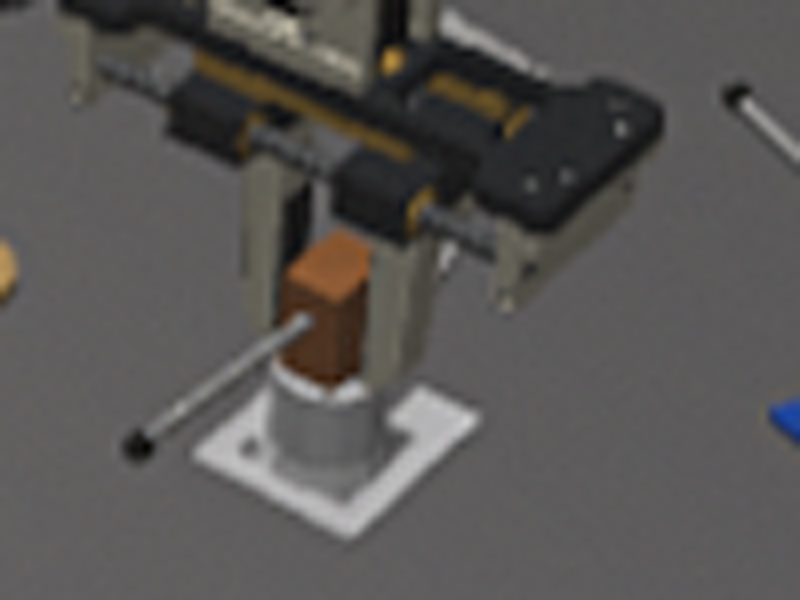

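The fingers straddle the wooden block (side px ~(301,212)), just above the cup, and nearly centred along it. I'll finish closing and lift.

Call:
play_rows(increments="0 0 0 0 1; 0 0 0 0 1; 0 0 0 0 1; 0 0 0 0 1; 0 0 0 0 1; 0 0 -10 0 1; 0 0 -40 0 1; 0 0 -80 0 1; 0 0 -110 0 1; 0 0 -110 0 1; 0 0 -110 0 1; 0 0 -110 0 1; 0 0 -110 0 1", force=35)

```text
t: 7.1
tool_pos: [0.5702, -0.1484, 0.1542]
orientation: [-3.092, -0.544, 0.005]
force: [0.4, 0.4, -2.6]
opening: 0.0239
gripper_force: 35.0
```

Run:
```python
from h import *
for n in("side","top"): cv2.imwrite(f"pics/{n}2.png",robot.read_camera(n))
go([.5815,.1925,.1569],-70); s=robot.read_state();print(s["gripper_force"],s["wrist_torque"],s["q"])
for n in("side","top"):
  for q in("cup_seat","gauge","latch_pad","gauge_grip"):
    for d in robot.landmark_of(n,q):
      p=np.array(d["centre"])
      if np.hypot(*(p[:2]-[.57,-.15]))<.08: print(n,q,round(d["conf"],2),p.round(4))
```

```text
shift [ 126.7 -316.8   -1.7] yang -70.03 yaw -0.03 tcp [ 0.5706 -0.1486  0.1549] tilt [-0.0028  0.001 ] F [ 0.2 -0.8 -3.6] q [-0.34  0.14  1.59  0.    1.41  0.88] op 0.024 t 7.2
34.997878074645996 [-0.02913049  0.17499656 -0.0074017 ] [-3.41623444e-01  1.43006090e-01  1.59179231e+00  1.81341539e-06
  1.40973620e+00  8.80603941e-01]
side cup_seat 0.94 [ 0.5705 -0.1502  0.1259]
side gauge 0.7 [ 0.5691 -0.1463  0.1052]
side latch_pad 0.53 [ 0.6177 -0.128   0.165 ]
side gauge_grip 0.57 [ 0.5706 -0.1472  0.1722]
top cup_seat 0.54 [ 0.5713 -0.1529  0.1285]
top gauge 0.45 [ 0.5678 -0.1502  0.1074]
top gauge_grip 0.41 [ 0.569  -0.1501  0.1738]
```

Call:
play_rows(increments="10 -25 0 0 1; 25 -62 0 0 1; 42 -105 0 0 1; 58 -145 0 0 1; 74 -185 0 0 1; 90 -225 0 0 1; 106 -265 0 0 1; 120 -300 0 0 1; 126.5 -316.5 0 0 1; 126.5 -316.5 0 0 1; 126.5 -316.5 0 0 1; 126.5 -316.5 0 0 1; 126.5 -316.5 0 0 1; 126.5 -316.5 10 0 1; 126.5 -316.5 20 0 1; 126.5 -316.5 20 0 1; 126.5 -316.5 20 0 1")

```text
t: 9.3
tool_pos: [0.5817, 0.1914, 0.1356]
orientation: [3.094, 0.544, -0.003]
force: [0.2, 0.7, -2.6]
opening: 0.0239
gripper_force: 35.0
```

Run:
```python
from h import *
s=robot.read_camera("side"); t=robot.read_camera("top"); cv2.imwrite("pics/side3.png",s);cv2.imwrite("pics/top3.png",t)
cv2.imwrite("pics/f.png",cv2.resize(s[110:185,200:300],(800,600),interpolation=2))
go([.5815,.1925,.137],-70); 
for n in("side","top"):
  for q in("cup_seat","gauge","latch_pad","gauge_grip","ball_nominal"):
    for d in robot.landmark_of(n,q):
      p=np.array(d["centre"])
      if np.hypot(*(p[:2]-[.58,.19]))<.08: print(n,q,round(d["conf"],2),p.round(4))
```

```text
shift [-0.7 -1.1 -0.3] yang -70.03 yaw -0.03 tcp [0.5825 0.1917 0.1367] tilt [ 0.0001 -0.    ] F [ 0.6  0.5 -2.2] q [ 0.23  0.22  1.54 -0.    1.38  1.46] op 0.0238 t 9.4
side cup_seat 0.61 [0.5788 0.1899 0.1055]
side gauge 0.89 [0.5785 0.1949 0.0894]
side latch_pad 0.61 [0.6318 0.2109 0.146 ]
side gauge_grip 0.92 [0.5814 0.1925 0.1545]
side ball_nominal 0.84 [0.5748 0.191  0.054 ]
top cup_seat 0.51 [0.5833 0.1913 0.1129]
top gauge 0.5 [0.5772 0.1898 0.089 ]
top gauge_grip 0.6 [0.5828 0.1871 0.1525]
top ball_nominal 0.68 [0.5752 0.191  0.0531]
top ball_nominal 0.55 [0.5839 0.1885 0.1546]
```

View pics/f.png

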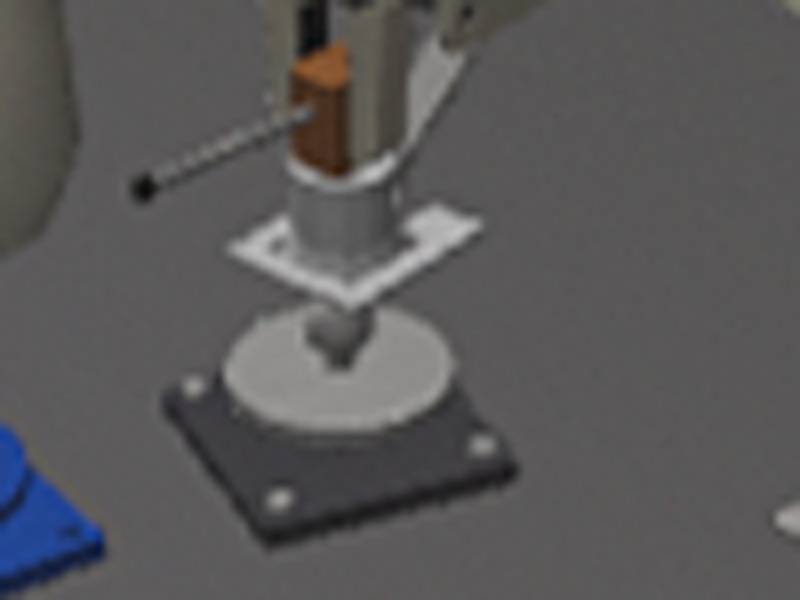

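Run:
```python
from h import *
print(proj("side",[[.5825,.1917,.11],[.5815,.1925,.11],[.5815,.1925,.056],[.577,.191,.056],[.5825,.1917,.056]]).round(2))
s=cv2.imread("pics/side3.png").astype(int)
for v in(135,137,139): print(v,s[v,230:258].mean(1).round().astype(int))
for v in(151,152,154): print(v,s[v,230:258].mean(1).round().astype(int))
s=cv2.imread("pics/side0.png").astype(int)
for v in(148,149,150): print(v,s[v,230:258].mean(1).round().astype(int))
t=cv2.imread("pics/top0.png").astype(int)
for v in range(164,180): print(v,t[v,188:208].mean(1).round().astype(int))
```

```text
[[242.38 135.03]
 [241.97 135.  ]
 [242.35 149.69]
 [241.34 150.3 ]
 [242.75 149.72]]
135 [ 90  90  90  87  86  85 100  97  94  95  98  96  96  91  89  89  81  76
  70  95  81  80  80  99 118 101  82  83]
137 [ 87  85  81  97 134 158 116  93  93  94  98  99  97  91  88  88  81  74
  67  71 100 147 177 178 178 181 173 153]
139 [ 98 142 172 180 163 153 139 102  90  93  98  95  95  91  88  89  80  75
  71  74  92 120 158 174 176 180 186 174]
151 [101 125 143 145 144 143 143 150 100  80  89  92  93  87  76  59  92 137
 144 143 144 144 147 141 117  91  87  89]
152 [131 145 145 143 143 144 144 150  95  67  74  82  80  75  64  68 121 142
 143 140 142 141 141 143 142 111  90  88]
154 [146 144 142 142 142 143 143 145 149 141 107  70  59  54  96 143 147 144
 142 141 140 140 140 141 141 146 109  87]
148 [ 90  88  88  85  83  95  99 113 121 136 137 126 114 103  90  72  91 116
 110 107  93  86  85  87  88  88  88  88]
149 [ 88  85 105 100 111 128 132 141 129 118 114 110 102  94  85  71  85 138
 142 138 125 110  95  85  86  88  89  88]
150 [ 85  94 132 132 143 145 146 142 110  96  97  99 100  91  
[... 748 characters left out ...]
185]
172 [172 174 172 172 170 170 167 161 152 140 136 148 165 176 180 181 181 183
 184 184]
173 [172 174 175 172 170 169 166 161 151 145 150 161 170 178 179 180 180 179
 183 183]
174 [172 174 173 172 171 171 170 166 162 161 164 173 176 177 180 180 181 184
 182 183]
175 [173 176 173 175 173 172 170 171 168 169 171 174 176 177 179 179 180 182
 179 179]
176 [172 173 173 172 172 174 172 173 173 171 171 175 177 177 179 180 180 180
 180 170]
177 [172 174 173 172 173 174 174 172 175 172 174 175 175 178 179 179 178 180
 174 156]
178 [163 171 172 173 173 173 172 173 171 173 173 174 177 177 180 178 176 172
 162 136]
179 [146 161 168 172 173 172 174 174 171 171 173 175 175 177 177 174 169 157
 138 115]
```

Call:
play_rows(increments="0 0 3 0 1; 0 0 6 0 1; 0 0 9 0 1; 0 0 12 0 1; 0 0 12 0 1; 0 0 12 0 1; 0 0 12 0 1")

```text
t: 10.6
tool_pos: [0.5825, 0.1918, 0.1248]
orientation: [-3.094, -0.545, -0.0]
force: [-0.2, -0.0, -2.1]
opening: 0.0236
gripper_force: 35.0
```

Run:
```python
from h import *
go([.5812,.1925,.110],-70)
```

```text
shift [-1.  -1.1 14.8] yang -70.03 yaw -0.03 tcp [0.5825 0.1918 0.1248] tilt [0.0002 0.0001] F [-0.2 -0.  -2.1] q [ 0.23  0.23  1.55 -0.    1.36  1.46] op 0.0236 t 10.6
```

Call:
play_rows(increments="-1 -1 2 0 1; -1 -1 4 0 1; -1 -1 6 0 1; -1 -1 8 0 1; -1 -1 8 0 1; -1 -1 8 0 1")

```text
t: 11.2
tool_pos: [0.5811, 0.1923, 0.1165]
orientation: [3.094, 0.545, -0.0]
force: [0.2, -0.4, -3.0]
opening: 0.0237
gripper_force: 35.0
```

Call:
play_rows(increments="0 0 1 0 1; 0 0 2 0 1; 0 0 3 0 1; 0 0 4 0 1; 0 0 4 0 1; 0 0 4 0 1")

```text
t: 11.8
tool_pos: [0.5811, 0.1924, 0.1126]
orientation: [3.094, 0.545, -0.0]
force: [0.4, -0.4, -1.8]
opening: 0.0237
gripper_force: 35.0
```

Call:
play_rows(increments="0 0 1 0 1; 0 0 2 0 1; 0 0 3 0 1; 0 0 3 0 1")

```text
t: 12.2
tool_pos: [0.5809, 0.1923, 0.1094]
orientation: [-3.094, -0.545, 0.001]
force: [0.3, 0.0, -2.9]
opening: 0.0237
gripper_force: 35.0
```

Call:
play_rows(increments="0 0 1 0 1; 0 0 2 0 1; 0 0 3 0 1; 0 0 3 0 1")

```text
t: 12.6
tool_pos: [0.581, 0.1923, 0.1064]
orientation: [3.094, 0.545, -0.0]
force: [0.8, -0.1, -3.3]
opening: 0.0241
gripper_force: 35.0
```

Call:
play_rows(increments="0 0 1 0 1; 0 0 2 0 1; 0 0 3 0 1; 0 0 3 0 1")

```text
t: 13.0
tool_pos: [0.581, 0.1924, 0.1034]
orientation: [-3.094, -0.545, 0.0]
force: [0.1, -0.6, -3.5]
opening: 0.024
gripper_force: 35.0
```

Call:
play_rows(increments="0 0 1 0 1; 0 0 2 0 1; 0 0 2 0 1")

```text
t: 13.3
tool_pos: [0.581, 0.1923, 0.1014]
orientation: [3.094, 0.545, -0.001]
force: [-0.6, 0.2, -2.6]
opening: 0.0239
gripper_force: 35.0
```

Call:
play_rows(increments="0 0 1 0 1; 0 0 2 0 1; 0 0 2 0 1")

```text
t: 13.6
tool_pos: [0.581, 0.1923, 0.0994]
orientation: [3.094, 0.545, -0.001]
force: [-0.3, 0.1, -3.5]
opening: 0.0233
gripper_force: 35.0
```

Call:
play_rows(increments="0 0 1 0 1; 0 0 2 0 1; 0 0 2 0 1")

```text
t: 13.9
tool_pos: [0.581, 0.1926, 0.0975]
orientation: [-3.094, -0.545, 0.0]
force: [-0.2, 1.8, -3.7]
opening: 0.0237
gripper_force: 35.0
```

Call:
play_rows(increments="0 0 1 0 1; 0 0 2 0 1; 0 0 2 0 1")

```text
t: 14.2
tool_pos: [0.5811, 0.1928, 0.0956]
orientation: [-3.093, -0.545, -0.0]
force: [-0.9, 3.8, -3.3]
opening: 0.0238
gripper_force: 35.0
```

Call:
play_rows(increments="0 0 1 0 1; 0 0 2 0 1; 0 0 2 0 1")

```text
t: 14.5
tool_pos: [0.5812, 0.1926, 0.0937]
orientation: [-3.094, -0.545, -0.001]
force: [0.5, 3.9, -0.8]
opening: 0.0239
gripper_force: 35.0
```

Call:
play_rows(increments="0 -0.5 0 0 1; 0 -1 1 0 1; 0 -1 2 0 1; 0 -1 2 0 1")

```text
t: 14.9
tool_pos: [0.5811, 0.1929, 0.0916]
orientation: [3.093, 0.544, 0.001]
force: [0.8, 1.2, -0.5]
opening: 0.0237
gripper_force: 35.0
```

Call:
play_rows(increments="0 0 1 0 1; 0 0 2 0 1; 0 0 2 0 1")

```text
t: 15.2
tool_pos: [0.5808, 0.1931, 0.0893]
orientation: [3.094, 0.545, -0.0]
force: [1.5, -0.6, -1.4]
opening: 0.0238
gripper_force: 35.0
```

Call:
play_rows(increments="0 0 1 0 1; 0 0 2 0 1; 0 0 2 0 1")

```text
t: 15.5
tool_pos: [0.5807, 0.1931, 0.0873]
orientation: [3.094, 0.545, -0.0]
force: [1.7, -1.4, -2.4]
opening: 0.0239
gripper_force: 35.0
```

Call:
play_rows(increments="0 0 1 0 1; 0 0 2 0 1; 0 0 2 0 1")

```text
t: 15.8
tool_pos: [0.5807, 0.1931, 0.0854]
orientation: [3.094, 0.545, -0.0]
force: [2.0, -2.0, -1.7]
opening: 0.0238
gripper_force: 35.0
```

Run:
```python
from h import *
s=robot.read_camera("side"); cv2.imwrite("pics/side4.png",s)
cv2.imwrite("pics/g.png",cv2.resize(s[120:180,205:285],(800,600),interpolation=2))
go([.5811,.193,.080],-70)
print([(d["conf"],np.round(d["centre"],4)) for d in robot.landmark_of("side","gauge_grip")])
```

```text
shift [0.3 0.2 5.4] yang -70.03 yaw -0.03 tcp [0.5807 0.1931 0.0854] tilt [-0.0001 -0.0003] F [ 1.8 -1.9 -1.5] q [ 0.24  0.26  1.59 -0.    1.29  1.46] op 0.0239 t 15.85
[(0.95, array([ 0.7466, -0.2427,  0.0635])), (0.67, array([0.5821, 0.197 , 0.1034])), (0.6, array([ 0.2908, -0.2936,  0.0662]))]
```

View pics/g.png

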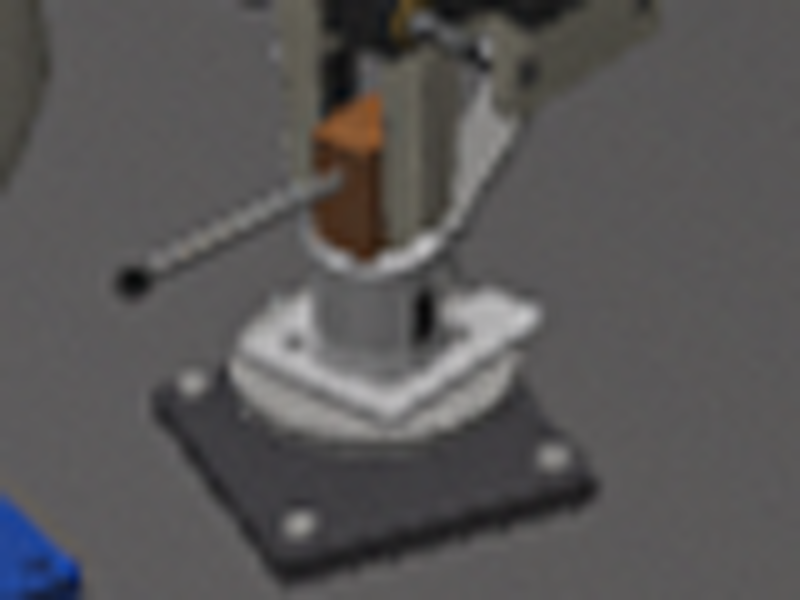

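The cup is over the ball, with the foot (lower edge at side px ~(244,160)) still a few mm above the collar. I'll go on gently.

Call:
play_rows(increments="0.2 0.4 0.5 0 1; 0.2 0.4 1 0 1; 0.2 0.4 1 0 1")

```text
t: 16.2
tool_pos: [0.581, 0.1931, 0.0846]
orientation: [-3.094, -0.545, 0.0]
force: [0.4, -1.3, -0.6]
opening: 0.0239
gripper_force: 35.0
```

Call:
play_rows(increments="0 0 0.5 0 1; 0 0 1 0 1; 0 0 1 0 1")

```text
t: 16.5
tool_pos: [0.5811, 0.1932, 0.0839]
orientation: [-3.094, -0.545, -0.0]
force: [-1.7, -1.0, 3.8]
opening: 0.0239
gripper_force: 35.0
```

Call:
play_rows(increments="0 0 0.5 0 1; 0 0 1 0 1; 0 0 1 0 1")

```text
t: 16.8
tool_pos: [0.5812, 0.1932, 0.0839]
orientation: [-3.094, -0.545, -0.001]
force: [-5.0, -1.7, 10.3]
opening: 0.0237
gripper_force: 35.0
```

Run:
```python
from h import *
s=robot.read_camera("side"); cv2.imwrite("pics/side5.png",s)
k=10;u0,v0=205,125
im=cv2.resize(s[v0:v0+60,u0:u0+80],(800,600),interpolation=2)
a=np.linspace(0,2*np.pi,60)
def dr(P,c):
    q=np.round((proj("side",P)-[u0,v0]+.5)*k).astype(int); cv2.polylines(im,[q.reshape(-1,1,2)],True,c,1)
st=robot.read_state();x,y,z=st["tool_pos"];f=z-.0466;c_,s_=np.cos(np.radians(20)),np.sin(np.radians(20))
dr([[x+px*c_-py*s_,y+px*s_+py*c_,f] for px,py in((-.032,-.033),(.046,-.033),(.046,.033),(-.032,.033))],(0,0,255))
for Z,c in((.036,(0,255,0)),(.025,(255,255,0))): dr(np.c_[.5812+.046*np.cos(a),.193+.046*np.sin(a),0*a+Z],c)
cv2.imwrite("pics/i.png",im); go([.5811,.193,.08]); print(st["wrist_torque"])
```

```text
shift [-0.2  0.2  3.9] yang -70.02 yaw None tcp [0.5812 0.1932 0.0839] tilt [0.0004 0.0003] F [-5.3 -1.2 10.3] q [0.24 0.26 1.59 0.   1.29 1.46] op 0.0239 t 16.85
[-0.26686382  1.21992157 -0.01983053]
```

View pics/i.png

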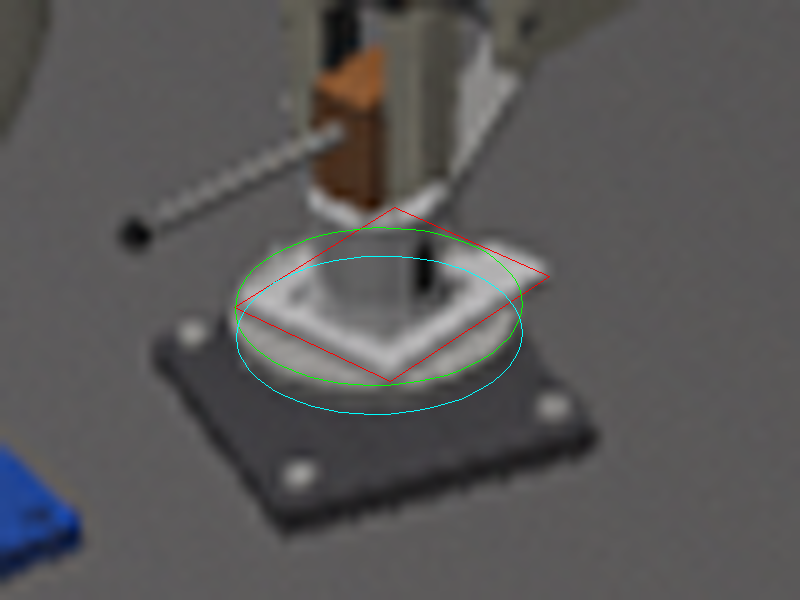

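Run:
```python
from h import *
c_,s_=np.cos(np.radians(20)),np.sin(np.radians(20))
def corners(x,y,f): return proj("side",[[x+px*c_-py*s_,y+px*s_+py*c_,f+h] for h in(0,.004) for px,py in((-.032,-.033),(.046,-.033),(-.032,.033))])
def prof(fn,C):
    im=cv2.imread(fn).astype(np.float32).mean(2); print(fn,C.round(1).tolist())
    u,v=C[0]; 
    print([int(v)-8,int(v)+5],[np.round(cv2.getRectSubPix(im,(1,1),(float(uu),float(r)))[0,0]).astype(int) for uu in(u,) for r in range(int(v)-8,int(v)+6)])
    for j in(1,2):
        m=(C[0]+C[j])/2; print("mid",m.round(1),[int(cv2.getRectSubPix(im,(1,1),(float(m[0]),float(m[1]+r)))[0,0]) for r in range(-8,6)])
prof("pics/side0.png",corners(.5716,-.149,0))
prof("pics/side3.png",corners(.5825,.1917,.1367-.0466))
prof("pics/side4.png",corners(.5807,.1931,.0854-.0466))
prof("pics/side5.png",corners(.5812,.1932,.0839-.0466))
```

```text
pics/side0.png [[303.2, 237.6], [319.5, 222.5], [283.4, 226.9], [303.3, 236.5], [319.6, 221.4], [283.4, 225.8]]
[229, 242] [np.int64(107), np.int64(104), np.int64(101), np.int64(124), np.int64(159), np.int64(172), np.int64(177), np.int64(156), np.int64(102), np.int64(83), np.int64(91), np.int64(89), np.int64(91), np.int64(91)]
mid [311.4 230. ] [172, 165, 143, 153, 174, 177, 173, 147, 104, 83, 86, 89, 89, 90]
mid [293.3 232.2] [125, 137, 145, 145, 152, 166, 171, 147, 106, 85, 89, 90, 89, 90]
pics/side3.png [[243.8, 148.4], [260.0, 138.1], [227.8, 141.2], [243.8, 147.2], [260.0, 137.0], [227.8, 140.1]]
[140, 153] [np.int64(88), np.int64(90), np.int64(100), np.int64(106), np.int64(112), np.int64(145), np.int64(174), np.int64(164), np.int64(116), np.int64(81), np.int64(86), np.int64(78), np.int64(66), np.int64(68)]
mid [251.9 143.2] [90, 135, 173, 170, 150, 148, 172, 160, 114, 81, 86, 88, 87, 89]
mid [235.8 144.8] [118, 137, 141, 137, 143, 151, 167, 166, 128, 91, 84, 95, 124, 143]
pics/side4.png [[243.4, 162.2], [259.2, 151.7], [227.8, 154.9], [243.4, 161.2], [259.2, 150.7], [227.8, 153
[... 199 characters left out ...]
t64(61), np.int64(64)]
mid [251.3 157. ] [119, 164, 175, 152, 131, 163, 178, 153, 117, 121, 146, 149, 121, 67]
mid [235.6 158.5] [145, 148, 149, 146, 147, 162, 173, 152, 122, 130, 148, 141, 111, 81]
pics/side5.png [[243.5, 162.6], [259.4, 152.1], [227.9, 155.2], [243.5, 161.5], [259.4, 151.0], [227.9, 154.2]]
[154, 167] [np.int64(88), np.int64(97), np.int64(108), np.int64(106), np.int64(117), np.int64(154), np.int64(180), np.int64(163), np.int64(126), np.int64(96), np.int64(79), np.int64(75), np.int64(62), np.int64(63)]
mid [251.4 157.3] [120, 161, 173, 155, 149, 168, 173, 143, 116, 132, 146, 139, 100, 63]
mid [235.7 158.9] [148, 145, 139, 142, 148, 162, 172, 143, 119, 141, 150, 136, 98, 73]
```

Call:
play_rows(increments="-0.4 0 0.5 0 1; -0.4 0 0.5 0 1; -0.4 0 0.5 0 1", force=50)

```text
t: 17.15
tool_pos: [0.5812, 0.1932, 0.0839]
orientation: [-3.094, -0.545, -0.002]
force: [-3.9, -1.2, 12.4]
opening: 0.0237
gripper_force: 50.0
```

Call:
play_rows(increments="0 0 0.5 0 1; 0 0 0.5 0 1; 0 0 0.5 0 1")

```text
t: 17.45
tool_pos: [0.5812, 0.1932, 0.0839]
orientation: [-3.094, -0.545, -0.002]
force: [-6.7, -2.3, 15.8]
opening: 0.0238
gripper_force: 50.0
```

Call:
play_rows(increments="-0.6 -0.1 0.4 0 1; -0.6 -0.1 0.8 0 1; -0.6 -0.1 0.8 0 1")

```text
t: 17.75
tool_pos: [0.5812, 0.1932, 0.0839]
orientation: [-3.094, -0.545, -0.004]
force: [-5.8, -1.3, 19.1]
opening: 0.0236
gripper_force: 50.0
```

Run:
```python
from h import *
go([.5812,.1932,.0839]); print(robot.read_state()["wrist_torque"])
```

```text
shift [-0. -0. -0.] yang -70.02 yaw None tcp [0.5812 0.1932 0.0839] tilt [0.0026 0.0008] F [-5.8 -1.3 19.1] q [0.24 0.26 1.59 0.   1.29 1.46] op 0.0236 t 17.75
[-0.40313508  1.75676786 -0.03238728]
```

Call:
play_rows(increments="0.2 0 -0.8 0 1; 0.5 0 -1.6 0 1; 0.7 0 -2.4 0 1; 0.7 0 -2.4 0 1")

```text
t: 18.15
tool_pos: [0.5811, 0.1932, 0.0839]
orientation: [-3.094, -0.545, -0.001]
force: [-1.6, -1.5, 7.2]
opening: 0.0237
gripper_force: 50.0
```

Call:
play_rows(increments="0 0 0 0 0.6; 0 0 0 0 0; 0 0 0 0 -0.5; 0 0 0 0 -1; 0 0 0 0 -1; 0 0 0 0 -1; 0 0 0 0 -1; 0 0 0 0 -1; 0 0 0 0 -1; 0 0 0 0 -1", force=10)

```text
t: 19.15
tool_pos: [0.5808, 0.193, 0.0832]
orientation: [-3.094, -0.545, -0.0]
force: [-0.1, 0.1, -0.6]
opening: 0.0905
gripper_force: 0.0
```

Run:
```python
from h import *
go([.5812,.1932,.0839])
for n in("side","top"):
  cv2.imwrite(f"pics/{n}6.png",robot.read_camera(n))
  for q in("latch_pad","gauge"):
    for d in robot.landmark_of(n,q):
      p=np.array(d["centre"])
      if np.hypot(*(p[:2]-[.58,.19]))<.1: print(n,q,round(d["conf"],2),p.round(4))
```

```text
shift [ 0.5 -0.  -0.7] yang -70.03 yaw None tcp [0.5808 0.193  0.0832] tilt [0. 0.] F [-0.1  0.1 -0.6] q [0.24 0.26 1.59 0.   1.29 1.46] op 0.0905 t 19.15
side latch_pad 0.44 [0.6317 0.2156 0.0943]
top gauge 0.54 [0.5755 0.1929 0.0385]
```

Call:
play_rows(increments="0 0 -5 0 -1; 0 0 -25 0 -1; 0 0 -50 0 -1; 0 0 -75 0 -1; 0 0 -75 0 -1; 20 0 -75 0 0; 45 0 -75 0 1; 61 0 -75 0 1; 61 0 -75 0 1; 61 0 -75 0 1; 61 0 -60 0 1; 61 0 -45 0 1; 61 0 -35 0 1; 61 0 -35 0 1; 61 0 -35 0 1; 61 0 -35 0 1", force=20)

```text
t: 21.05
tool_pos: [0.6385, 0.2139, 0.1189]
orientation: [-3.094, -0.545, -0.002]
force: [0.6, 0.9, 0.4]
opening: 0.0099
gripper_force: 0.0
```

Run:
```python
from h import *
go([.6384,.2139,.0713]); s=robot.read_camera("side"); cv2.imwrite("pics/side7.png",s)
cv2.imwrite("pics/j.png",cv2.resize(s[110:185,200:300],(800,600),interpolation=2))
```

```text
shift [-0.1 -0.1 47.6] yang -70.03 yaw None tcp [0.6385 0.2139 0.1189] tilt [0.001  0.0002] F [0.6 0.9 0.4] q [ 0.25  0.39  1.37 -0.    1.38  1.47] op 0.0099 t 21.05
```

View pics/j.png

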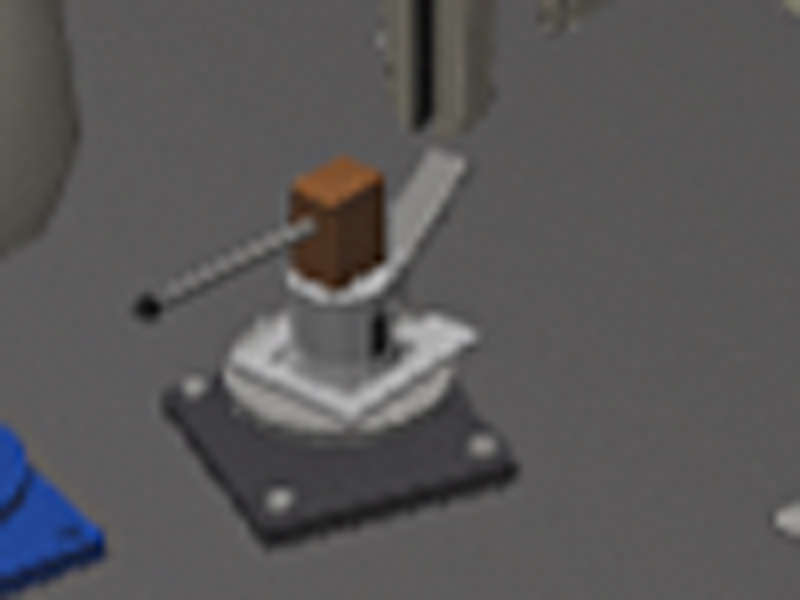

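The gauge stands upright on its own on the collar (foot's front corner at side px ~(244,162)). The closing fingers are above the raised lever's end at side px ~(255,130). Now I'll press gently.

Call:
play_rows(increments="0 0 4 0 1; 0 0 8 0 1; 0 0 12 0 1; 0 0 16 0 1; 0 0 18 0 1; 0 0 18 0 1")

```text
t: 21.7
tool_pos: [0.6388, 0.214, 0.1007]
orientation: [-3.094, -0.545, -0.002]
force: [1.7, 1.3, 2.2]
opening: 0.0006
gripper_force: 1.1
```

Call:
play_rows(increments="0 0 2 0 1; 0 0 4 0 1; 0 0 6 0 1; 0 0 8 0 1; 0 0 8 0 1")

```text
t: 22.2
tool_pos: [0.6374, 0.2136, 0.0913]
orientation: [3.094, 0.545, -0.003]
force: [-0.4, -0.3, 0.6]
opening: 0.0006
gripper_force: 0.6
```

Call:
play_rows(increments="0 0 2 0 1; 0 0 4 0 1; 0 0 6 0 1; 0 0 8 0 1; 0 0 8 0 1")

```text
t: 22.7
tool_pos: [0.6379, 0.2138, 0.0838]
orientation: [3.094, 0.545, -0.001]
force: [0.6, 1.0, 1.1]
opening: 0.0007
gripper_force: 0.7
```

Call:
play_rows(increments="0 0 2 0 1; 0 0 4 0 1; 0 0 6 0 1; 0 0 8 0 1; 0 0 8 0 1")

```text
t: 23.2
tool_pos: [0.6379, 0.2137, 0.0757]
orientation: [3.094, 0.545, -0.001]
force: [1.4, 0.0, 2.0]
opening: 0.0004
gripper_force: 0.7
```

Call:
play_rows(increments="0 0 1 0 1; 0 0 2 0 1; 0 0 2.5 0 1; 0 0 2.5 0 1; 0 0 2.5 0 1")

```text
t: 23.7
tool_pos: [0.638, 0.2138, 0.0736]
orientation: [3.094, 0.545, -0.0]
force: [1.1, 0.5, 1.5]
opening: 0.0007
gripper_force: 0.8
```

Call:
play_rows(increments="0 0 0.5 0 1; 0 0 1 0 1; 0 0 1 0 1; 0 0 1 0 1")

```text
t: 24.1
tool_pos: [0.6381, 0.2138, 0.0727]
orientation: [-3.094, -0.545, -0.0]
force: [1.7, 1.5, 1.4]
opening: 0.0005
gripper_force: 0.9
```

Call:
play_rows(increments="0 0 0.5 0 1; 0 0 1 0 1; 0 0 1 0 1; 0 0 1 0 1")

```text
t: 24.5
tool_pos: [0.6382, 0.2138, 0.0718]
orientation: [-3.094, -0.545, -0.0]
force: [1.5, 1.1, 2.1]
opening: 0.0003
gripper_force: 1.0
```

Call:
play_rows(increments="0 0 0.5 0 1; 0 0 1 0 1; 0 0 1 0 1; 0 0 1 0 1")

```text
t: 24.9
tool_pos: [0.6383, 0.2139, 0.0714]
orientation: [-3.094, -0.545, -0.001]
force: [-0.2, -0.4, 6.4]
opening: 0.0005
gripper_force: 3.1
```

Call:
play_rows(increments="0 0 0.5 0 1; 0 0 1 0 1; 0 0 1 0 1; 0 0 1 0 1")

```text
t: 25.3
tool_pos: [0.6385, 0.2139, 0.0711]
orientation: [-3.094, -0.545, -0.001]
force: [-1.1, -0.4, 9.8]
opening: 0.0004
gripper_force: 4.9
```

The stop came at z 0.0713, exactly where the home height predicts. I'll retreat and check.

Call:
play_rows(increments="0 0 -2 0 1; 0 0 -10 0 1; 0 0 -40 0 1; 0 0 -80 0 1; 0 0 -120 0 1; 0 0 -120 0 1; 0 0 -120 0 1; 0 0 -120 0 1")

```text
t: 26.1
tool_pos: [0.6371, 0.2136, 0.1881]
orientation: [3.094, 0.545, -0.004]
force: [-0.0, -0.2, -0.4]
opening: 0.0003
gripper_force: 0.0
```

Run:
```python
from h import *
s=robot.read_camera("side"); t=robot.read_camera("top"); cv2.imwrite("pics/side8.png",s); cv2.imwrite("pics/top8.png",t)
cv2.imwrite("pics/k.png",cv2.resize(s[110:185,200:300],(800,600),interpolation=2))
print([(n,round(d["conf"],2),np.round(d["centre"],4)) for n in("side","top") for d in robot.landmark_of(n,"latch_pad")])
c_,s_=np.cos(np.radians(20)),np.sin(np.radians(20))
print(proj("side",[[.5811+.067*c_,.1931+.067*s_,.0713],[.5811+.08*c_,.1931+.08*s_,.0713]]))
go([.64,.21,.19])
```

```text
[('side', 0.63, array([0.6414, 0.218 , 0.0722])), ('side', 0.54, array([ 0.7433, -0.3028,  0.0616])), ('side', 0.44, array([ 0.2688, -0.2404,  0.061 ])), ('top', 0.59, array([ 0.2696, -0.2423,  0.0601])), ('top', 0.59, array([0.5745, 0.1879, 0.0544])), ('top', 0.43, array([ 0.742 , -0.2999,  0.0628]))]
[[255.60033957 137.04286524]
 [258.14554891 135.44738184]]
shift [ 1.4  4.3 -2.2] yang -70.03 yaw None tcp [0.6372 0.2136 0.1878] tilt [-0.0029 -0.0008] F [-0.7  0.4  0.6] q [ 0.25  0.34  1.3  -0.    1.5   1.47] op 0.0004 t 26.3
```

View pics/k.png

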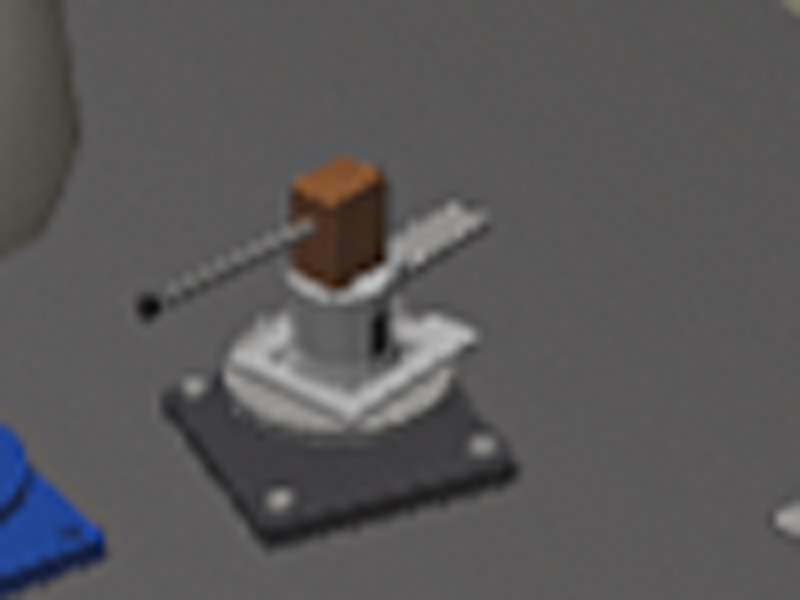

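The lever now lies level, with its pad near side px (256,137) as predicted. The gauge is unmoved, its foot flat on the collar, and the arm is clear. Handing in.

```bash
python3 -c "
from plant import robot
print(robot.close_job())"
```

```text
the job is handed in; nothing more can be done
None
```

The job is handed in: the aluminium gauge is pushed home on the ball of the dark steel mount, foot flat on the collar, released, and its latch lever is pressed down to its stop; no verdict came back.

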